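# Slide the pepper mill home

### The job

With the fingertips, push the wooden pepper mill across the worktop into the bay of the low wooden condiment rack that opens towards it, until it stands fully home against the middle wall of the rack. Slide it slowly and keep it standing: it must not tip, and it must not be picked up. Leave the spice jars, salt shaker, lime and flat tin where they are, and finish with the hand clear.

Things in the scene. Friction and masses are not known exactly. Their poses are not given: they have to be found in the camera images.
- pepper_mill: wooden pepper mill, round, loose, upright: 120 tall, 58 diameter at the foot, sides up to 86 high, above them a head 50 diameter and a small metal knob. Origin at the centre of its underside, z up. 0.13 to 0.25 kg. Friction under its foot is such that pushed well up its side it tips; pushed within about 30 of the worktop it slides.
- rack: low wooden rail frame without a floor, fixed, 26 high, left or right of the robot's middle, the mill on the other side. Origin at its middle on the worktop; z up, x about away from the robot, y about left (yaw within 0.2 rad). A middle wall along x, 12 thick, parts two bays 80 wide (x -40 to 40), one open to +y, one to -y. Use the bay facing the mill; nothing stands between.
- left_home (a point): point on the worktop in the rack's bay that opens to +y (left), 35 from the rack's origin: the centre of the mill's foot when the mill is fully home, touching the middle wall. The bay's 12 thick side rails run straight to 54 from the rack's origin, then splay out to a mouth about 95 wide, 74 from the origin, where they reach x = -60 and 60.
- right_home (a point): point on the worktop in the rack's bay that opens to -y (right), 35 from the rack's origin: the centre of the mill's foot when the mill is fully home, touching the middle wall. The bay's 12 thick side rails run straight to 54 from the rack's origin, then splay out to a mouth about 95 wide, 74 from the origin, where they reach x = -60 and 60.
- green_jar: spice jar with a green cap, 106 tall, 46 diameter, loose in the fenced tray on the rack's far side (rack x 52 to 119, y -60 to 60); origin at the centre of its underside. Not to be moved.
- red_jar: spice jar with a red cap, 97 tall, 47 diameter, loose in the fenced tray on the rack's far side (rack x 52 to 119, y -60 to 60); origin at the centre of its underside. Not to be moved.
- salt_shaker: salt shaker with a grey top, 90 tall, 44 diameter, loose, standing farther back; origin at the centre of its underside. Not to be moved.
- lime: a green lime, about 50, loose; origin at its underside. Not to be moved.
- tin: flat green tin 47 x 70 x 17, loose; origin at its underside. Not to be moved.
Not all that is in view belongs to the job. Leave any blue look-alike of the pepper_mill alone.

How it is judged:
On the way:
1. the fingers push the standing mill (contact force between the fingers and pepper_mill above 0.2 N and angle between pepper_mill's own z axis and vertical below 0.2 rad), for 0.02 s.
At the end, for the whole second after the job is handed in: The mill stands upright (within 0.08 rad) and at rest on the worktop in the bay that faced it, between the rails, its foot within 10 mm of the rack's middle wall (x of pepper_mill in the frame of rack between -0.02 and 0.02 m and ((world y of rack above 0 m and y of pepper_mill in the frame of rack between -0.045 and -0.03 m) or (world y of rack below 0 m and y of pepper_mill in the frame of rack between 0.03 and 0.045 m)) and angle between pepper_mill's own z axis and vertical below 0.08 rad and height (world z) of pepper_mill below 0.004 m and linear speed of pepper_mill below 0.02 m/s); the robot touches nothing.
It fails at once if the mill tipped (angle between pepper_mill's own z axis and vertical above 0.3 rad).
It fails at once if the mill was lifted off the worktop (height (world z) of pepper_mill above 0.014 m).
It fails at once if the mill was shoved fast (over 0.4 m/s) (linear speed of pepper_mill above 0.4 m/s).
It fails at once if a bystander was moved by more than 2 cm (distance of any of green_jar, red_jar, salt_shaker, lime, tin from where it was at the start of the episode above 0.02 m).
It fails at once if a jar or the shaker was tipped (angle between any of green_jar, red_jar, salt_shaker's own z axis and vertical above 0.4 rad).
It also fails if it takes over 64 s, if anything falls off the work surface, if the arm or the gripper's body presses on something with over 40 N, if the wrist force passes 120 N, or if a joint passes its speed limit or range.

### The arm

A 6-joint arm with a two-finger parallel gripper is mounted at the origin on the work surface; the furniture and walls round the work are solid. World frame = base frame: x ahead of the robot, y to its left, z up, the work surface at z = 0. Lengths are in m, angles in rad, forces in N, time in s.
With the tool pointing down it reaches from about 0.425 to 0.925 m from the base axis. Payload 12.5 kg.
Tool frame: the origin (TCP) lies at the very end of the fingers, on their centre line; the grasp point (between the pads) lies 19 mm behind it (manip.grip_point_offset is the distance from the TCP to the grasp point, in m); z points along the fingers, y is the line along which they close (so a half turn about z gives the same grasp; the last joint's range is limited). The gripper opens to 85 mm and grips with 20 to 120 N. Pads are 22 mm wide; open, the fingers measure 114 mm over their backs; the gripper's body (76 mm by 85 mm) begins 54 mm behind the grasp point. The pads swing forward as they close: fully open they stand 13 mm farther back than shut.
Start: joints at [1.073, 0.491, 1.559, -0, 1.092, -0.106], TCP at [0.239, 0.578, 0.231] pointing down, gripper open.
Joint ranges: [-3.1, 3.1], [-0.84, 2.19], [0.05, 2.79], [-1.13, 4.28], [0.06, 2.93], [-2.69, 2.69]. Speed limits (rad/s): [2.22, 2.22, 2.79, 3.14, 3.14, 3.14].

### API

Orientations are given as a unit quaternion [w, x, y, z].
In Python, from bench import manip gives the robot as it stands. Calls block until the motion is done:
- manip.move_pose(position, orientation): joint-space move of the TCP to a pose.
- manip.movel(position, velocity=0.15, orientation=None): straight line of the TCP; orientation=None keeps the orientation; velocity is the mean speed in m/s.
- manip.goto_joints(angles): joint-space move.
- manip.set_gripper(opening): finger opening in m; the grip force is fixed at half the most; returns when the fingers have stopped.
- manip.hold(seconds).
- manip.ik(position, orientation): joint angles nearest the present ones, or None.
- manip.state(): the state.
- manip.grab_frame(name): name is "side" or "top"; returns a dict with "frame" (420x560x3 uint8, blue, green, red), "fx", "fy", "cx", "cy" (pixels), "world_from_camera" (4x4, takes a point from camera to world coordinates). Camera axes: x right, y down, z forward; pixel columns grow to the right and rows downward; lengths in m; the calibration is good to about 2 mm. A picture is of the moment at which its call begins. There is no depth.
A pose or a line that the arm cannot do raises manip.PlanningError and nothing moves.
- manip.sign_off(): hands the job in; it is judged then, once.
The state is a dict: "time": time; "joint_pos": joint angles; "qd": joint speeds; "joint_efforts": joint torques, N m; "tool_pos": TCP position; "tcp_rot": TCP orientation; "contact_force": force on the tool from outside, world axes, zero at the start; "wrist_torque": the same for the moment, N m; "width": finger opening in m; "grasp_force": force on a finger pad.
Only numpy, scipy, OpenCV 4.12 (cv2) and the standard library are available. Lean on these libraries where they do the work, as an engineer would, in place of code of your own. Each camera call takes 0.05 s, during which the arm holds its last target. There are 200 camera calls.

## Working session

There is one attempt and no reset: what is moved stays moved. The work goes in short steps, each a Python script; the robot and the scene stay as the last script left them, time stands still between calls to the robot, and variables do not carry over. Pictures are saved under pics/ and viewed, at most 10 in all, crops included, and the job is handed in when it is done.

```bash
mkdir -p pics; ls; python3 - <<'E'
from bench import manip
import cv2
for n in("top","side"):
    f=manip.grab_frame(n); cv2.imwrite(f"pics/{n}0.png",f["frame"])
    print(n,f["fx"],f["fy"],f["cx"],f["cy"]);print(f["world_from_camera"])
print(manip.state())
E
```

```text
pics
top 418.0156845749109 418.0156845749109 275.51243278251604 209.12513819065
[[-1.68878108e-02 -9.89207426e-01  1.45545423e-01  3.68631375e-01]
 [-9.99857369e-01  1.67385969e-02 -2.24986620e-03 -9.61075071e-03]
 [-2.10641801e-04 -1.45562658e-01 -9.89349012e-01  1.08844486e+00]
 [ 0.00000000e+00  0.00000000e+00  0.00000000e+00  1.00000000e+00]]
side 380.01097593030136 380.01097593030136 281.7185406270856 208.59815842854047
[[ 0.99317951 -0.06498966  0.0968029   0.44722555]
 [-0.11651936 -0.52327904  0.84415774 -0.7818575 ]
 [-0.0042066  -0.84967958 -0.52728257  0.52122278]
 [ 0.          0.          0.          1.        ]]
{'time': 0.1, 'joint_pos': array([ 1.07339418e+00,  4.91488803e-01,  1.55937800e+00,  4.05261373e-05,
        1.09170984e+00, -1.05619112e-01]), 'qd': array([ 0.0013361 , -0.00066834, -0.00218146,  0.00132705,  0.00092745,
       -0.0006541 ]), 'joint_efforts': array([ 3.17194266e-03, -6.19446230e+01, -2.62026733e+01, -5.29713736e-05,
        2.82362089e-03, -2.09967885e-05]), 'tool_pos': array([0.23853598, 0.57747876, 0.23079631]), 'tcp_rot': array([-1.63270426e-04,  1.94650225e-01,  9.80872595e-01, -4.64461686e-04]), 'contact_force': array([-0.43655212,  0.16201412,  0.93303001]), 'wrist_torque': array([-0.00322829,  0.00739045, -0.04538023]), 'grasp_force': 0.0, 'width': 0.0850563248821237}
```

View pics/top0.png

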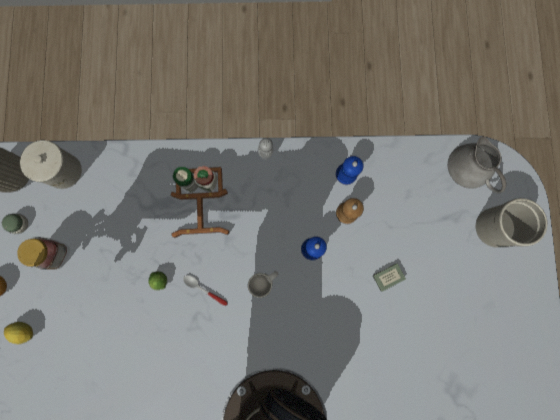

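View pics/side0.png

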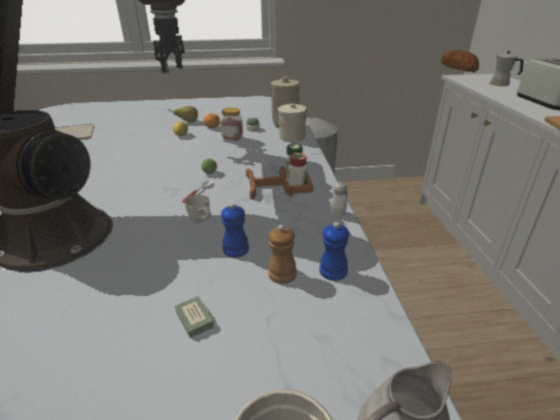

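Top view: candidates for the mill are blue (350,170), brown wood (350,210) and blue (315,248). I choose the brown one, which is at (282,255) in the side view. The rack is at about (200,212), left of the robot's middle, so the bay to use is the one opening to -y.

```bash
cat > h.py <<'E'
import numpy as np, cv2
from bench import manip
def ray(f,u,v):
    T=f["world_from_camera"]; d=T[:3,:3]@np.array([(u-f["cx"])/f["fx"],(v-f["cy"])/f["fy"],1]); return T[:3,3],d
def onz(f,u,v,z):
    o,d=ray(f,u,v); return o+d*(z-o[2])/d[2]
def proj(f,p):
    T=f["world_from_camera"]; c=T[:3,:3].T@(np.asarray(p)-T[:3,3]); return np.array([f["fx"]*c[0]/c[2]+f["cx"],f["fy"]*c[1]/c[2]+f["cy"]])
def two(f,a,g,b):
    o1,d1=ray(f,*a);o2,d2=ray(g,*b);A=np.c_[d1,-d2];s=np.linalg.lstsq(A,o2-o1,rcond=None)[0]
    p,q=o1+d1*s[0],o2+d2*s[1]; return (p+q)/2,np.linalg.norm(p-q)
def brown(f):
    h=cv2.cvtColor(f["frame"],cv2.COLOR_BGR2HSV); return cv2.inRange(h,(3,110,50),(18,255,255))
E
python3 - <<'E'
from h import *
f=manip.grab_frame("top");g=manip.grab_frame("side")
for n,fr,roi in(("t",f,(140,120,260,140)),("s",g,(180,130,180,180))):
    m=brown(fr);x,y,w,h=roi
    k=np.zeros_like(m);k[y:y+h,x:x+w]=m[y:y+h,x:x+w]
    c,_=cv2.findContours(k,cv2.RETR_EXTERNAL,cv2.CHAIN_APPROX_NONE)
    for q in c:
        if cv2.contourArea(q)>25: print(n,cv2.boundingRect(q),cv2.contourArea(q),cv2.minAreaRect(q))
    v=fr["frame"].copy(); v[k>0]=v[k>0]//2+np.array([0,100,100],np.uint8)
    if n=="t": a=np.hstack([cv2.resize(z[y:y+h,x:x+w],None,fx=3,fy=3,interpolation=cv2.INTER_CUBIC) for z in (fr["frame"],)])
    else: b=cv2.resize(v[y:y+h,x:x+w],None,fx=3,fy=3,interpolation=cv2.INTER_CUBIC)
cv2.imwrite("pics/tc.png",a);cv2.imwrite("pics/sc.png",b)
E
```

```text
t (337, 199, 26, 24) 416.0 ((349.0000305175781, 210.00003051757812), (19.798988342285156, 26.870054244995117), 45.0)
t (171, 168, 58, 69) 554.5 ((198.43516540527344, 201.70323181152344), (66.16735076904297, 56.129878997802734), 87.1375961303711)
s (270, 256, 9, 15) 42.0 ((273.16925048828125, 262.8538818359375), (13.643819808959961, 8.062257766723633), 82.87498474121094)
s (269, 228, 24, 22) 223.0 ((279.435302734375, 236.04116821289062), (18.17707061767578, 23.852611541748047), 57.52880859375)
s (247, 170, 10, 24) 66.0 ((252.62469482421875, 180.84219360351562), (23.536697387695312, 7.364874362945557), 78.11134338378906)
s (279, 168, 33, 26) 157.0 ((293.9435729980469, 183.86074829101562), (36.20109939575195, 19.90706443786621), 22.932100296020508)
```

View pics/tc.png

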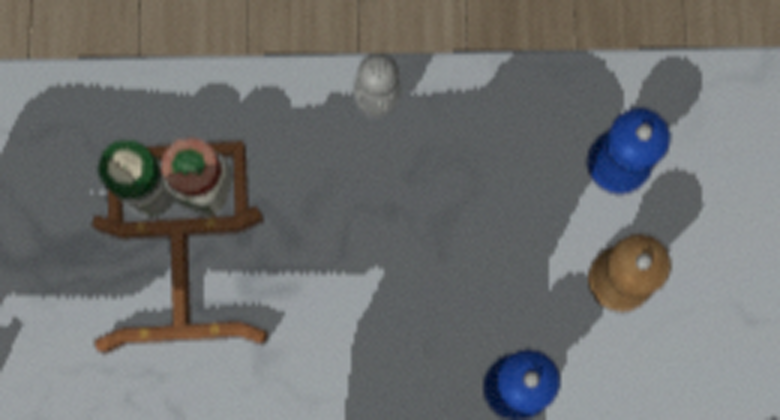

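View pics/sc.png

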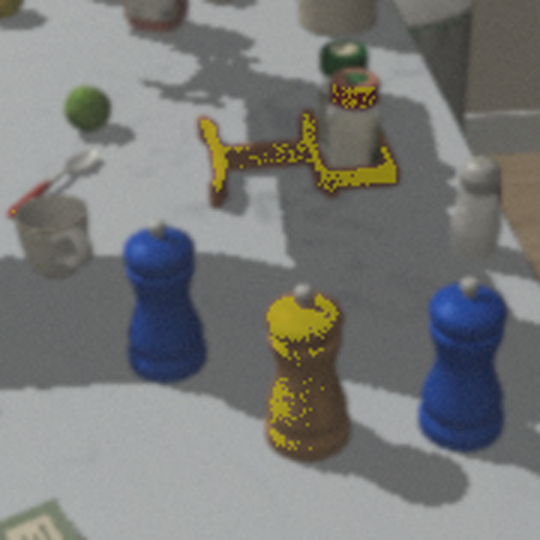

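The crops confirm the brown mill: its knob is at top (354,207) and side (281,228), with a blue look-alike on either side. The rack's middle wall runs from (200,197) to (200,228), and the right mouth is at x≈228.

```bash
cat >> h.py <<'E'
def rack(f):
    h=cv2.cvtColor(f["frame"],cv2.COLOR_BGR2HSV); m=cv2.inRange(h,(2,90,30),(20,255,255))
    def line(pts): 
        p=np.array([onz(f,u,v,0.026)[:2] for u,v in pts]); vx,vy,x0,y0=cv2.fitLine(p.astype(np.float32),cv2.DIST_HUBER,0,1e-3,1e-3).ravel(); return np.array([x0,y0]),np.array([vx,vy]),p
    W=[(np.mean(c:=np.flatnonzero(m[v,190:212])+190),v) for v in range(201,226) if m[v,190:212].any()]
    near=[(u,np.mean(np.flatnonzero(m[222:242,u])+222)) for u in list(range(186,195))+list(range(207,215)) if m[222:242,u].any()]
    far=[(u,np.mean(np.flatnonzero(m[188:203,u])+188)) for u in list(range(184,195))+list(range(207,217)) if m[188:203,u].any()]
    return line(W),line(near),line(far)
E
python3 - <<'E'
from h import *
f=manip.grab_frame("top");g=manip.grab_frame("side")
W,N,F=rack(f)
for n,l in zip("WNF",(W,N,F)): print(n,l[0],l[1],np.degrees(np.arctan2(l[1][1],l[1][0])),len(l[2]))
def x(a,b): s=np.linalg.solve(np.c_[a[1],-b[1]],b[0]-a[0]); return a[0]+a[1]*s[0]
a,b=x(W,N),x(W,F); print("isects",a,b,"dist (92)",np.linalg.norm(a-b),"origin",(a+b)/2)
print("knob two-view",two(f,(354.3,207),g,(281,227.7)),"onz",onz(f,354.3,207,.115))
for n,t,s in(("blueA",(354.7,163.8),(336,225.5)),("blueB",(317,246.5),(233.5,207)),("salt",(266,143),(340,187))): print(n,two(f,t,g,s))
# mill head circle & foot edge extents
h=cv2.cvtColor(f["frame"],cv2.COLOR_BGR2HSV);m=cv2.inRange(h,(2,90,30),(20,255,255))[190:232,325:372]
ys,xs=np.nonzero(m);print("mill bbox",xs.min()+325,xs.max()+325,ys.min()+190,ys.max()+190)
s=xs+325-(ys+190.) 
p=onz(f,354.3,207,.115)[:2];
for q in (np.r_[p,0],): print("foot centre px pred",proj(f,q),"left/bottom tangents", proj(f,q+[0,.029,0]),proj(f,q+[-.029,0,0]))
print(proj(g,np.r_[p,0]), [onz(f,u,v,0.02) for u,v in((158,281),(390,276),(260,285))])
E
```

```text
W [0.5135533  0.18257767] [0.99800235 0.06317698] 3.6221867 25
N [0.47363982 0.1903492 ] [ 0.04189714 -0.9991219 ] -87.59876 17
F [0.56489    0.17840834] [ 0.04452064 -0.9990085 ] -87.44831 21
isects [0.47407052 0.18007827] [0.5645603  0.18580659] dist (92) 0.090670906 origin [0.5193154  0.18294242]
knob two-view (array([ 0.51327301, -0.19759264,  0.11422737]), np.float64(0.0011835886119919074)) onz [ 0.51375614 -0.19746475  0.115     ]
blueA (array([ 0.6176272 , -0.20308813,  0.11428124]), np.float64(0.0014647601783540109))
blueB (array([ 0.42360542, -0.10703977,  0.11116496]), np.float64(0.0018770121417947536))
salt (array([0.68274534, 0.00926123, 0.07839487]), np.float64(0.0038096844713002907))
mill bbox 336 362 199 222
foot centre px pred [346.14817292 213.5907401 ] left/bottom tangents [335.11678833 213.77575187] [346.60775375 224.56746754]
[281.80504485 273.72372905] [array([0.34778075, 0.28712968, 0.02      ]), array([ 0.35034209, -0.29807921,  0.02      ]), array([0.33351919, 0.03024734, 0.02      ])]
```

```bash
cat >> h.py <<'E'
from scipy.spatial.transform import Rotation as R
def quat(t,sg):
    z=np.array([0,np.sin(t),-np.cos(t)]);y=np.array([sg,0,0.]);x=np.cross(y,z)
    q=R.from_matrix(np.c_[x,y,z]).as_quat(); return np.r_[q[3],q[:3]]
E
python3 - <<'E'
from h import *
q0=manip.state()["tcp_rot"]
for sg in(1,-1):
    for p in((.5137,-.27,.2),(.5137,-.265,.012),(.5137,-.1,.012),(.521,.115,.012),(.521,.05,.2)):
        s=manip.ik(p,quat(np.radians(35),sg)); print(sg,p,None if s is None else np.round(s,2))
f=manip.grab_frame("top")
for n,u,v,z in(("mug rim L",495,222,.1),("mug base L",478,232,0),("pitcher base L",450,165,0)): print(n,onz(f,u,v,z))
E
```

```text
1 (0.5137, -0.27, 0.2) [-0.78  0.62  1.54  0.42  1.45 -0.94]
1 (0.5137, -0.265, 0.012) [-0.78  0.86  1.64  0.47  1.13 -1.09]
1 (0.5137, -0.1, 0.012) [-0.56  0.8   1.88  0.65  0.94 -1.08]
1 (0.521, 0.115, 0.012) [-0.19  0.77  2.    0.95  0.76 -1.02]
1 (0.521, 0.05, 0.2) [-0.31  0.46  1.88  0.65  1.12 -0.69]
-1 (0.5137, -0.27, 0.2) [-0.78  0.62  1.54  0.42  1.45  2.21]
-1 (0.5137, -0.265, 0.012) [-0.78  0.86  1.64  0.47  1.13  2.06]
-1 (0.5137, -0.1, 0.012) [-0.56  0.8   1.88  0.65  0.94  2.06]
-1 (0.521, 0.115, 0.012) [-0.19  0.77  2.    0.95  0.76  2.12]
-1 (0.521, 0.05, 0.2) [-0.31  0.46  1.88  0.65  1.12  2.45]
mug rim L [ 0.47425446 -0.5334267   0.1       ]
mug base L [ 0.45946059 -0.53960128  0.        ]
pitcher base L [ 0.64006942 -0.48046371  0.        ]
```

```bash
python3 - <<'E'
from h import *
q=quat(np.radians(35),1)
s=manip.state(); manip.movel(s["tool_pos"]+[0,0,.08],.2)
manip.move_pose([.5137,-.275,.25],q)
manip.set_gripper(.030)
manip.movel([.5137,-.27,.06],.12)
manip.movel([.5137,-.265,.013],.05)
s=manip.state();print(s["time"],s["tool_pos"],s["width"],s["contact_force"])
f=manip.grab_frame("side");a=f["frame"][190:310,190:350]
g=manip.grab_frame("top");b=g["frame"][140:260,290:450]
cv2.imwrite("pics/pre.png",np.vstack([cv2.resize(i,(400,300),interpolation=cv2.INTER_CUBIC) for i in(a,b)]))
E
```

```text
7.475 [ 0.51381711 -0.26512403  0.01326051] 0.030203663987272585 [ 0.84702442  0.06855697 -0.07501359]
```

View pics/pre.png

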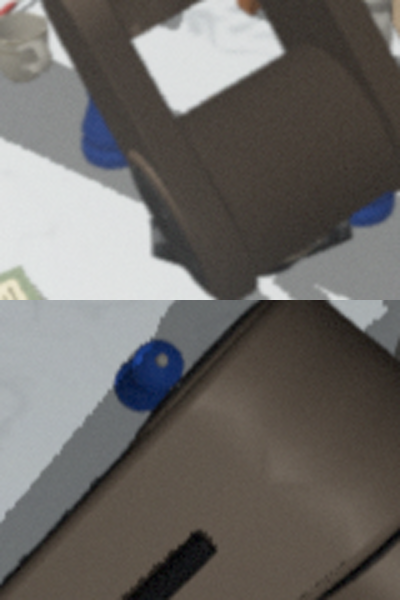

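The arm hides the mill in both views from here; both blue mills are clear of the hand. I'll push in slow segments and watch the force.

```bash
python3 - <<'E'
from h import *
fr=lambda y:.5137+(.521-.5137)*np.clip((y+.23)/.345,0,1)
for y,v in((-.235,.04),(-.215,.025),(-.15,.045),(-.08,.045)):
    manip.movel([fr(y),y,.013],v); s=manip.state(); print(round(s["time"],1),s["tool_pos"].round(4),s["contact_force"].round(2),s["width"])
f=manip.grab_frame("side");g=manip.grab_frame("top")
cv2.imwrite("pics/mid.png",np.vstack([cv2.resize(i,(400,300),interpolation=cv2.INTER_CUBIC) for i in(f["frame"][130:310,180:420],g["frame"][140:290,150:350])]))
E
```

```text
8.5 [ 0.5138 -0.2352  0.013 ] [-0.24 -0.12 -0.41] 0.029735321224777678
9.4 [ 0.514 -0.215  0.013] [ 0.09 -0.87  0.86] 0.029575471915833956
11.0 [ 0.5154 -0.1501  0.013 ] [-0.52 -1.26  0.65] 0.029815510516788418
12.7 [ 0.5168 -0.0801  0.013 ] [-0.17  0.34 -0.2 ] 0.03045049348973897
```

View pics/mid.png

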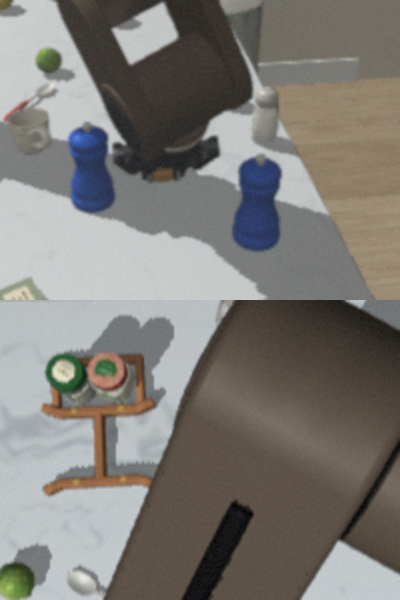

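The mill stands between the fingers, with brown showing at side (277,233). The blue mills are undisturbed and the rack mouth is clear ahead, so I'll push on into the bay.

```bash
python3 - <<'E'
from h import *
fr=lambda y:.5137+(.521-.5137)*np.clip((y+.23)/.345,0,1)
g=manip.grab_frame("side")
print("foot low edge from side",onz(g,277,237,0),"expected foot px",proj(g,[.517,-.047,0]),proj(g,[.517,-.076,0]))
for y,v in((0,.045),(.06,.04),(.1,.03)):
    manip.movel([fr(y),y,.013],v); s=manip.state(); print(round(s["time"],1),s["tool_pos"].round(4),s["contact_force"].round(2))
f=manip.grab_frame("side");g=manip.grab_frame("top")
cv2.imwrite("pics/in.png",np.vstack([cv2.resize(i,(480,300),interpolation=cv2.INTER_CUBIC) for i in(f["frame"][140:240,210:370],g["frame"][150:250,150:310])]))
E
```

```text
foot low edge from side [ 0.51747082 -0.07026342  0.        ] expected foot px [275.76339495 231.26690167] [277.06068437 238.47153937]
14.8 [ 5.186e-01 -1.000e-04  1.300e-02] [ 0.52 -1.17  0.58]
16.4 [0.5198 0.0599 0.013 ] [ 0.62  0.42 -0.51]
17.9 [0.5206 0.0999 0.013 ] [ 0.64 -0.   -0.19]
```

View pics/in.png

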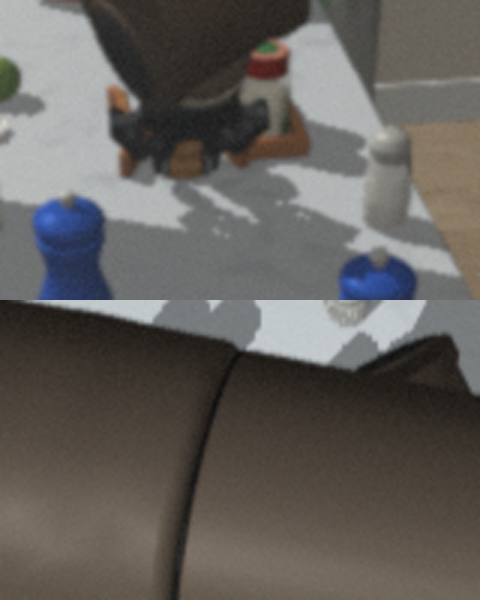

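The mill stands in the bay mouth between both fingertips, at side crop (187,160). Next I'll creep forward until the wall pushes back.

```bash
python3 - <<'E'
from h import *
y=.1
for i in range(12):
    y+=.002
    manip.movel([.5207,y,.013],.012); manip.hold(.1);s=manip.state(); print(round(s["time"],1),s["tool_pos"].round(4),s["contact_force"].round(2))
    if s["contact_force"][1]<-5: break
E
```

```text
18.4 [0.5207 0.102  0.013 ] [ 0.22 -0.43  0.14]
18.9 [0.5207 0.1041 0.013 ] [-0.19 -0.56  0.47]
19.3 [0.5207 0.1061 0.013 ] [-0.1   0.   -0.44]
19.7 [0.5207 0.1081 0.013 ] [-0.02 -0.93  0.28]
20.1 [0.5207 0.1101 0.013 ] [-0.37 -1.34 -0.6 ]
20.5 [0.5207 0.1121 0.013 ] [-0.08 -0.2  -0.61]
20.9 [0.5207 0.114  0.013 ] [-0.1   0.02 -0.61]
21.4 [0.5207 0.116  0.013 ] [ 0.35 -1.12  1.15]
21.8 [0.5207 0.1181 0.013 ] [ 0.85 -0.77 -0.71]
22.2 [0.5207 0.12   0.013 ] [ 0.12 -0.9  -0.69]
22.6 [0.5213 0.1213 0.013 ] [-0.53 -6.96  2.41]
```

```bash
python3 - <<'E'
from h import *
q=quat(np.radians(35),1)
manip.movel([.5207,.06,.013],.05)
manip.movel([.5207,.03,.2],.12)
manip.move_pose([.5137,-.275,.25],q)
f=manip.grab_frame("side");g=manip.grab_frame("top")
print(manip.state()["time"],manip.state()["contact_force"])
cv2.imwrite("pics/end.png",np.vstack([cv2.resize(i,(480,300),interpolation=cv2.INTER_CUBIC) for i in(f["frame"][130:230,210:370],g["frame"][150:250,150:310])]))
E
```

```text
27.0167 [ 0.34574479 -0.34553776 -0.54591153]
```

View pics/end.png

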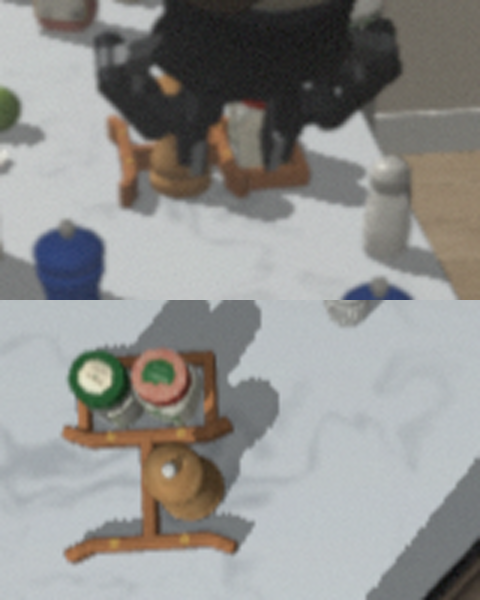

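The mill stands upright in the right-hand bay with its knob at top (206.7,206). The jars are in place, so I'll check its position in the rack frame.

```bash
python3 - <<'E'
from h import *
g=manip.grab_frame("top")
k=onz(g,206.7,206,.115)[:2]
W,N,F=rack(g)
h=cv2.cvtColor(g["frame"],cv2.COLOR_BGR2HSV)
for o,yaw in((np.array([.5193,.1829]),.045),(np.array([.5193,.1829]),.06)):
    d=k-o; c,s=np.cos(yaw),np.sin(yaw); print(k,"rack frame",[c*d[0]+s*d[1],-s*d[0]+c*d[1]])
p=np.r_[k,0]
print("foot px pred",proj(g,p),proj(g,p+[0,-.029,0]),proj(g,p+[-.029,0,0]))
m=cv2.inRange(h,(2,90,30),(20,255,255))
print("mill right/bottom edge", [ (v,np.flatnonzero(m[v,203:235]).max()+203) for v in range(202,222,2)], [(u,np.flatnonzero(m[205:226,u]).max()+205) for u in range(208,224,2)])
E
```

```text
[0.52202309 0.15018128] rack frame [np.float64(0.0012484831860761268), np.float64(-0.03280809905751682)]
[0.52202309 0.15018128] rack frame [np.float64(0.0007562397028365478), np.float64(-0.03282313476110416)]
foot px pred [213.83427638 212.69175781] [224.86798024 212.50689228] [213.78347184 223.66079631]
mill right/bottom edge [(202, np.int64(216)), (204, np.int64(219)), (206, np.int64(221)), (208, np.int64(223)), (210, np.int64(223)), (212, np.int64(223)), (214, np.int64(223)), (216, np.int64(222)), (218, np.int64(221)), (220, np.int64(219))] [(208, np.int64(221)), (210, np.int64(222)), (212, np.int64(222)), (214, np.int64(222)), (216, np.int64(222)), (218, np.int64(221)), (220, np.int64(219)), (222, np.int64(217))]
```

```bash
python3 -c "
from bench import manip
print(manip.sign_off())"
```

```text
the job is handed in; nothing more can be done
None
```

I pushed the wooden pepper mill upright into the rack's right-hand bay until it touched the middle wall, measured about 33 mm from the rack's origin (35 mm is fully home, so within measurement error). The jars, shaker and blue look-alikes stood where they were wherever they were in view. I didn't recheck the lime and tin at the end, but the push stayed well away from them. The hand is clear and the job is handed in at about 27 s.

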